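# Lock a tube rack onto the sloping dock by its keyhole

### The arm

A 6-joint arm with a two-finger parallel gripper is mounted at the origin on the work surface. World frame = base frame: x ahead of the robot, y to its left, z up, the work surface at z = 0. Lengths are in m, angles in degrees, forces in N, time in s.
With the tool pointing down it reaches from about 0.375 to 0.9 m from the base axis. Payload 3.1 kg.
Tool frame: the origin (TCP) lies at the very end of the fingers, on their centre line; the grasp point (between the pads) lies 19 mm behind it; z points along the fingers, y is the line along which they close (so a half turn about z gives the same grasp; the last joint's range is limited). The gripper opens to 87 mm and grips with 3 to 60 N. Pads are 19 mm wide; open, the fingers measure 117 mm over their backs; the gripper's body (75 mm by 190 mm) begins 51 mm behind the grasp point.
Start: joints at [-85.113, 30.224, 82.088, -0, 67.689, -10.227], TCP at [0.163, -0.603, 0.223] pointing down, gripper open.
Joint ranges: [-176.69, 176.69], [-43.24, 126.21], [12.49, 139.97], [-82, 262], [0, 151.66], [-163.58, 163.58]. Speed limits (degrees/s): [159.86, 159.86, 180, 180, 180, 180].

### API

Orientations are given as a 3x3 rotation matrix whose columns are the frame's x, y, z axes.
In Python, from rig import bot, imaging gives the robot as it stands.
- The arm moves only by the tool drive_tool, never from a script. Its argument "deltas" is text: rows parted by semicolons, each of 5 numbers parted by spaces: the finger opening in mm, from 0 to 87, then the shift along the world's x, y, z in mm, then the turn about the world's z in rad. In form: jaw dx dy dz twist; .... A call has 1 to 12 rows; each row is the pose to reach, as a shift and turn from the pose commanded when the call began; what a row does not reach only later rows make up. A row lasts 1/10 s, in which the tool goes at most 50 mm and 8.59 degrees, less where a joint would pass 70% of its speed; a pose out of reach is approached as far as the arm can. A call with a gripper value outside its range is refused whole. The fingers move at their own pace and stop on an object; the grip force is fixed at half the most. Time passes only in rows, so rows that repeat a pose let the fingers close. It gives the time, the measured TCP pose, the force, the opening and the grip force at its end, in the units of the state.
- bot.read_state(): the state, without advancing time (a new reading comes with each control period).
- imaging.capture(name): name is "scene" or "top" or "wrist"; returns the picture (420x560x3 uint8, red, green, blue); there is no depth.
- imaging.camera_model(name): a dict with "fx", "fy", "cx", "cy" (pixels), "T" (4x4, takes a point from camera to world coordinates). Camera axes: x right, y down, z forward; pixel columns grow to the right and rows downward; lengths in m; the calibration is good to about 2 mm. A picture is of the moment at which its call begins: read the wrist's pose just before it. camera_model takes no time and is no camera call; for the wrist camera it gives the pose at the moment of the call.
- bot.hand_in(): hands the job in; it is judged then, once.
The state is a dict: "time_s": time; "joint_positions": joint angles; "qvel": joint speeds; "tau": joint torques, N m; "position": TCP position; "tcp_rot": TCP orientation; "force": force on the tool from outside, world axes, zero at the start; "moment": the same for the moment, N m; "opening": opening from 0.0 (shut) to 1.0 (fully open); "grasp_force": force on a finger pad.
Only numpy, scipy, OpenCV 4.12 (cv2) and the standard library are available. Lean on these libraries where they do the work, as an engineer would, in place of code of your own. Each camera call takes 0.05 s, during which the arm holds its last target. There are 200 camera calls.

### The job

Pick up the white tube rack, press the large end of its keyhole flat down over the headed stud on the sloping dock, then slide it down the slope, keeping it flat, until it is fully home and the sprung latch has popped up behind its upper edge; let go and leave it there. Feel your way gently: never lean hard on the stud or the dock, and do not disturb the other things on the table.

Things in the scene. Friction and masses are not known exactly. Their poses are not given: they have to be found in the camera images.
- rack_grip (a point): Centre of the square upright grip post of the white tube rack (loose, about 0.25 kg), 42 mm above the rack's underside. Post 28 x 28 mm, top 57 mm above the underside; grasp it across y. Rack axes: z up, x from the tubes towards the keyhole. Base plate 5 mm thick, from x = -60 to +85 mm, 70 mm wide, 50 mm beyond x = +26. Three capped tubes in a row at x = -38 mm reach 70 mm above the underside.
- keyhole (a point): Centre of the keyhole's large end, on the rack's underside, 50 mm along the rack's x from the post's axis. Same axes as the rack. The large end is 22 mm across (flat-sided, nearly round); a slot 13 mm wide runs from it towards +x and ends 27 mm from this point. With the stud against the slot's end, this point is 22 mm down the slope from the stud.
- deck: Sloping dock plate (aluminium faced with firm rubber, fixed), 220 mm along its x by 140 mm along its y, on a grey foot; origin at the centre of its top face; z out of the face, x straight up the slope (20 degrees), y across. Rack and dock x axes point the same way when hung. Pressing the rack on dock or stud with more than about 60 N spoils it.
- stud_mid (a point): Middle of the stud's range, on the dock's face, x = +45, y = 0 mm of the dock. The headed steel stud stands square to the face: shank 10 mm across, head 18 mm across, flat-topped, head's underside 8 mm and top 13 mm above the face. It is on a slider, clamped tight anywhere up to 18 mm up or down the slope from this point: unmeasured, find it by feel or sight.
- latch (a joint): Sprung latch: steel bar 24 mm wide, 5 mm long, on the stud's slider, its middle 17.5 mm up the slope from the stud. Value: metres pressed down; 0 = fully up, 4 mm above the face; 0.004 with the rack's plate flat over it (under 2 N). It pops up when the plate's upper edge has slid past it, in the last 2 mm before the slot's end meets the stud.
- dish: clear shallow glass dish, 54 mm across, 14 mm high, loose on the table between the rack and the stand; origin under its centre
- reagent: white bottle 64 mm across, 150 mm high, standing behind; origin under its centre
- beaker: glass beaker 70 mm across, 85 mm high, standing behind; origin under its centre
- tipbox: closed box of pipette tips, 85 x 120 x 55 mm high, behind; origin under its centre
- jar: amber jar 56 mm across, 70 mm high, behind; origin under its centre
- kit: small carton 70 x 110 x 40 mm high at the left; origin under its centre
- notes: pad of paper 150 x 210 x 12 mm high at the right; origin under its centre
There are look-alikes about, which are no part of the job. What is shaped like the part that bears rack_grip but turquoise is not meant.

How it is judged (in metres and radians):
On the way, in this order (a step that is already met when the one before it is completed fails the run):
1. the rack lies flat on the dock with the stud through the keyhole, the latch still held down under its plate (z of rack_grip in the frame of deck between 0.0395 and 0.045 m and angle between the z axis of deck and the z axis of rack_grip, either way round below 0.05 rad and y of rack_grip in the frame of deck between -0.005 and 0.005 m and value of joint latch above 0.0025 m and x of rack_grip in the frame of deck between -0.028 and 0.018 m), for 0.1 s.
2. the rack has been slid down the slope until the latch has popped up behind it (z of rack_grip in the frame of deck between 0.0395 and 0.045 m and angle between the z axis of deck and the z axis of rack_grip, either way round below 0.05 rad and y of rack_grip in the frame of deck between -0.005 and 0.005 m and value of joint latch below 0.001 m and x of rack_grip in the frame of deck between -0.049 and -0.005 m), for 0.2 s.
At the end, for the whole second after the job is handed in: The rack lies flat on the dock (grip point 39.5 to 45 mm from the face, within 0.05 rad, within 5 mm of the centre line), its grip point 5 to 49 mm down the slope from the dock's centre (where the stud's place puts it), slid home so that the latch is up (under 1 mm pressed) (all of step 2); the robot touches nothing.
It fails at once if the rack was pressed on the dock, stud or latch with more than 60 N (contact force between rack and deck above 60 N).
It fails at once if another thing on the table was shifted by more than 30 mm (distance of any of dish, reagent, beaker, tipbox, jar, kit, notes from where it was at the start of the episode above 0.03 m).
It also fails if it takes over 72 s, if anything falls off the work surface, if the arm or the gripper's body presses on something with over 40 N, if the wrist force passes 120 N, or if a joint passes its speed limit or range.

## Working session

There is one attempt and no reset: what is moved stays moved. The work goes in short steps, Python scripts to look and compute and a tool call to move; the robot and the scene stay as the last step left them, time stands still between calls to the robot, and variables do not carry over. Pictures are saved under pics/ and viewed, at most 10 in all, crops included, and the job is handed in when it is done.

Besides the shell and the picture viewer there is one more tool, called after "Call:" as a command line: name --argument value ..., lists and objects as JSON in quotes. drive_tool: Moves the arm, as the interface text tells. Its arguments: {"type":"object","properties":{"deltas":{"type":"string"}},"required":["deltas"]}

```bash
mkdir -p pics; ls
python3 - <<'E'
from rig import bot, imaging
import cv2,numpy as np
s=bot.read_state();print(s)
for n in("scene","top"):
    m=imaging.camera_model(n);print(n,m['fx'],m['cx'],m['cy'],np.round(m['T'],4).tolist())
    cv2.imwrite(f"pics/{n}0.png",cv2.cvtColor(imaging.capture(n),cv2.COLOR_RGB2BGR))
E
```

```text
pics
{'time_s': 0.0, 'joint_positions': array([-8.51133291e+01,  3.02799010e+01,  8.21571581e+01, -1.72424596e-03,
        6.76869073e+01, -1.02262001e+01]), 'qvel': array([ 0.06175523, -0.05036349,  0.04864995,  0.07938896, -0.07688832,
       -0.02362759]), 'tau': array([ 6.58626486e-04, -4.40039062e+01, -1.76591384e+01,  6.33283379e-02,
        5.81624871e-02, -1.61938547e-04]), 'position': array([ 0.16291924, -0.60263514,  0.22155731]), 'tcp_rot': array([[ 9.65411137e-01,  2.60732220e-01, -2.12047412e-04],
       [ 2.60732062e-01, -9.65408802e-01,  2.15338292e-03],
       [ 3.56743871e-04, -2.13418741e-03, -9.99997659e-01]]), 'force': array([-1.13352589, -0.54614975,  0.48588143]), 'moment': array([-0.01644958,  0.06273192, -0.06487673]), 'grasp_force': 0.0, 'opening': 1.0041662231009754}
scene 385.03333786628747 278.17807541658476 210.02307808045722 [[0.7453, 0.3973, -0.5354, 1.0557], [0.6666, -0.4535, 0.5915, -0.5857], [-0.0078, -0.7978, -0.6028, 0.6387], [0.0, 0.0, 0.0, 1.0]]
top 401.9487176186978 273.8167008863674 211.38594724290215 [[0.0265, -0.9972, 0.0695, 0.4541], [-0.9995, -0.0276, -0.0153, -0.0123], [0.0172, -0.0691, -0.9975, 1.3576], [0.0, 0.0, 0.0, 1.0]]
```

View pics/top0.png

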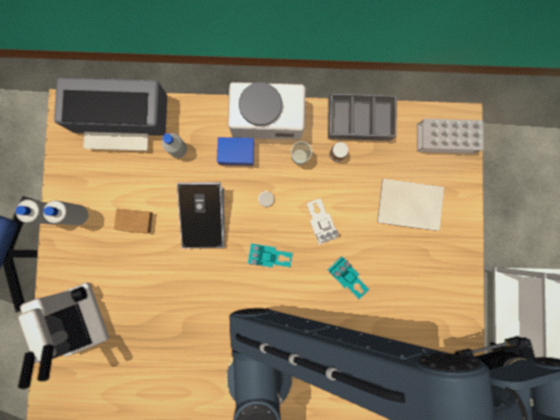

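View pics/scene0.png

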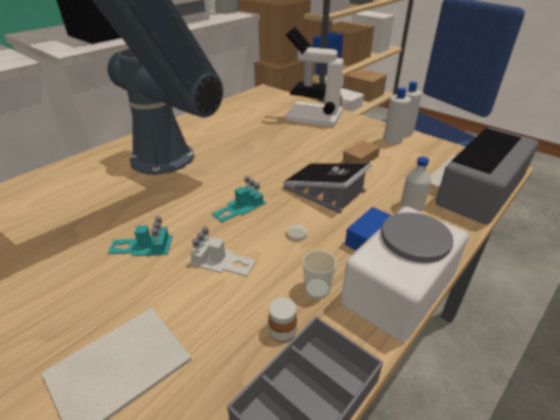

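The top view shows the white rack at (322,222), with its keyhole end near (315,205) and its tubes near (326,238). The look-alikes are turquoise racks at (270,256) and (347,278). The dock is at (200,215) with its stud and latch near (200,203), and the dish is at (266,199). I choose the white rack. Next I'll measure it coarsely.

```bash
cat > h.py <<'E'
from rig import bot, imaging
import cv2,numpy as np
def ray(m,u,v):
    d=m['T'][:3,:3]@np.array([(u-m['cx'])/m['fx'],(v-m['cy'])/m['fy'],1]);return m['T'][:3,3],d
def plane(m,u,v,z):
    o,d=ray(m,u,v);return o+d*(z-o[2])/d[2]
def proj(m,p):
    q=np.linalg.inv(m['T'])@np.append(p,1);return np.array([m['fx']*q[0]/q[2]+m['cx'],m['fy']*q[1]/q[2]+m['cy']])
def snap(n,f):
    m=imaging.camera_model(n);im=cv2.cvtColor(imaging.capture(n),cv2.COLOR_RGB2BGR);cv2.imwrite(f"pics/{f}.png",im);return m,im
E
python3 - <<'E'
from h import *
m=imaging.camera_model("top")
for n,u,v,z in[("post",322,222,.057),("keyend",315,203,.003),("tubes",326,238,.06),("dish",266,199,.01),("dock",200,215,.05),("d tl",179,184,.08),("d tr",220,182,.08),("d br",224,246,.02),("d bl",182,248,.02),("stud",200,203,.08)]:
    print(n,np.round(plane(m,u,v,z),3))
w=imaging.camera_model("wrist");s=bot.read_state();R=s['tcp_rot'];print(w['fx'],w['cx'],w['cy'],np.round(R.T@w['T'][:3,:3],3),R.T@(w['T'][:3,3]-s['position']))
E
```

```text
post [ 0.515 -0.189  0.057]
keyend [ 0.581 -0.172  0.003]
tubes [ 0.463 -0.203  0.06 ]
dish [ 0.589 -0.006  0.01 ]
dock [0.527 0.207 0.05 ]
d tl [0.622 0.273 0.08 ]
d tr [0.633 0.143 0.08 ]
d br [0.428 0.129 0.02 ]
d bl [0.418 0.267 0.02 ]
stud [0.563 0.204 0.08 ]
332.87834074118035 281.9201901650665 207.1730189368476 [[ 0.    -0.967 -0.256]
 [ 1.    -0.     0.001]
 [-0.001 -0.256  0.967]] [ 0.06980548  0.00034262 -0.16179515]
```

Call:
drive_tool --deltas "87 40 45 0 0;87 75 85 0 0;87 105 125 0 0;87 135 160 0 0;87 165 195 0 0;87 200 235 0 0;87 230 270 0 0;87 262 308 0 0;87 292 345 0 0;87 322 380 0 0;87 352 414 0 0;87 352 414 0 0"

```text
time_s: 1.3
position: [0.5177, -0.1848, 0.2223]
tcp_rot: [[0.964, 0.267, 0.001], [0.267, -0.964, 0.002], [0.002, -0.001, -1.0]]
force: [-0.5, 0.6, -0.2]
opening: 0.999
grasp_force: 0.0
```

Run:
```python
from h import *
s=bot.read_state();print(s['position'],s['joint_positions'],s['qvel'].max(),s['time_s'])
m,im=snap("wrist","w1")
hsv=cv2.cvtColor(im,cv2.COLOR_BGR2HSV)
k=((hsv[...,1]<50)&(hsv[...,2]>120)).astype(np.uint8)
c,_=cv2.findContours(k,cv2.RETR_EXTERNAL,2)
for x in sorted(c,key=cv2.contourArea)[-4:]: print(cv2.contourArea(x),cv2.boundingRect(x),cv2.minAreaRect(x))
```

```text
[ 0.51773116 -0.18484498  0.22230304] [-31.36201673  24.42723659  93.01975625   0.12927538  62.5319503
  43.08251896] 1.7164528596941577 1.3
584.5 (265, 215, 60, 27) ((295.27288818359375, 228.46754455566406), (23.31021499633789, 59.12984085083008), 85.33314514160156)
1992.0 (111, 44, 50, 53) ((135.5, 70.0), (52.0, 49.0), 90.0)
4786.5 (260, 113, 64, 105) ((288.453857421875, 164.1307830810547), (99.35181427001953, 60.40491485595703), 82.87498474121094)
10557.5 (448, 100, 112, 139) ((526.4000854492188, 182.70004272460938), (105.9896240234375, 142.21392822265625), 26.56505012512207)
```

View pics/w1.png

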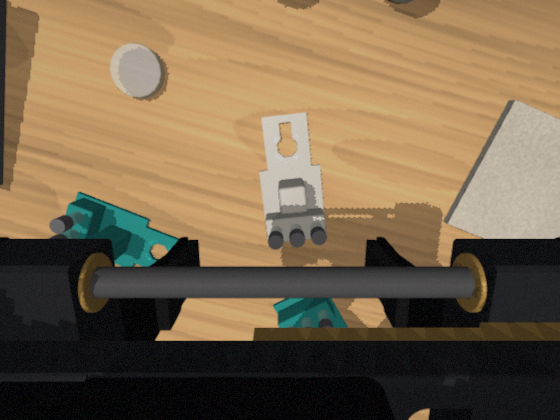

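The crop confirms the white rack: keyhole large end at (287,147), plate end from (262,118) to (306,113), post near (293,195), and tube caps at (276,240), (297,238) and (319,235).

Run:
```python
from h import *
m=imaging.camera_model("wrist")
a=plane(m,262,118,.005);b=plane(m,306,113,.005);k=plane(m,287,147,.003);t=[plane(m,u,v,.07) for u,v in((276,240),(297,238),(319,235))]
print(a,b,np.linalg.norm(a-b),k,t,t[0]-t[2])
c,d=plane(m,260,172,.005),plane(m,323,166,.005);print(np.linalg.norm(c-d))
e=(a+b)/2
for f in(a-b,c-d,t[0]-t[2]):print("yaw",np.degrees(np.arctan2(-f[0],f[1])))
x=e-t[1];x[2]=0;print("x",np.degrees(np.arctan2(x[1],x[0])),np.linalg.norm(x),"exp .123")
u=x/np.linalg.norm(x)
print("post est:",e-.085*u,k-.05*u,t[1]+.038*u,(c+d)/2-.026*u)
print(proj(m,np.append((e-.085*u)[:2],.057)))
```

```text
[ 0.57858179 -0.14743544  0.005     ] [ 0.59652318 -0.19257152  0.005     ] 0.048571178402872624 [ 0.55543059 -0.18249781  0.003     ] [array([ 0.46886269, -0.19425776,  0.07      ]), array([ 0.47649933, -0.21395238,  0.07      ]), array([ 0.48538748, -0.23423595,  0.07      ])] [-0.01652479  0.03997819  0.        ]
0.0722849315530818
yaw 21.67759863533375
yaw 20.887980102624198
yaw 22.457513331239532
x 21.591010347616194 0.1194332790113747 exp .123
post est: [ 0.50851657 -0.20128166  0.005     ] [ 0.50893887 -0.20089674  0.003     ] [ 0.51183303 -0.19996919  0.07      ] [ 0.50883592 -0.20356929  0.005     ]
[293.17115261 201.65106385]
```

Call:
drive_tool --deltas "87 -8 -15 -30 0.11;87 -8 -15 -65 0.11;87 -8 -15 -100 0.11;87 -8 -15 -120 0.11;87 -8 -15 -120 0.11;87 -8 -15 -120 0.11"

```text
time_s: 1.95
position: [0.5064, -0.2053, 0.1025]
tcp_rot: [[0.931, 0.364, -0.001], [0.364, -0.931, 0.0], [-0.001, -0.001, -1.0]]
force: [0.6, -0.5, 0.6]
opening: 1.003
grasp_force: 0.0
```

Run:
```python
from h import *
s=bot.read_state();print(s['position'],s['time_s'])
R=s['tcp_rot'];print(np.degrees(np.arctan2(R[1,0],R[0,0])))
snap("wrist","w2")
```

```text
[ 0.50641672 -0.20526971  0.10253205] 1.95
21.335089347957787
```

View pics/w2.png

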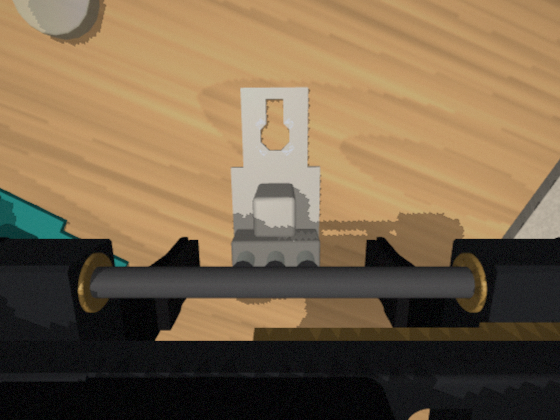

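The rack is square to the view: plate end from (241,88) to (309,88), keyhole (275,134), post top front edge at row 197.

Run:
```python
from h import *
m=imaging.camera_model("wrist")
a,b,k=plane(m,241,88,.005),plane(m,309,88,.005),plane(m,275,134.5,.004)
p1,p2=plane(m,253,197,.057),plane(m,295,197,.057)
y=(a-b)/np.linalg.norm(a-b);print(np.linalg.norm(a-b),np.linalg.norm(p1-p2))
yaw=np.degrees(np.arctan2(-y[0],y[1]));u=np.array([y[1],-y[0],0]);print(yaw)
print((a+b)/2-.085*u,k-.05*u,(p1+p2)/2-.014*u)
```

```text
0.050227005685251874 0.02695485348629816
21.371546970362786
[ 0.51203773 -0.19882227  0.005     ] [ 0.51323559 -0.19813102  0.004     ] [ 0.51242401 -0.19857681  0.057     ]
```

Call:
drive_tool --deltas "87 6 6 -30 0;87 6 6 -60 0;87 6 6 -79 0;87 6 6 -79 0;28 6 6 -79 0;26 6 6 -79 0;26 6 6 -79 0;26 6 6 -79 0;26 6 6 -79 0;26 6 6 -79 0"

```text
time_s: 3.0
position: [0.5131, -0.1984, 0.0239]
tcp_rot: [[0.931, 0.365, 0.0], [0.365, -0.931, -0.0], [0.0, 0.0, -1.0]]
force: [0.5, -0.3, 0.0]
opening: 0.541
grasp_force: 0.0
```

Call:
drive_tool --deltas "20 0 0 0 0;20 0 0 0 0;20 0 0 0 0;20 0 0 0 0;20 0 0 0 0;20 0 0 0 0"

```text
time_s: 3.6
position: [0.5128, -0.1981, 0.0235]
tcp_rot: [[0.931, 0.365, -0.0], [0.365, -0.931, 0.0], [-0.0, -0.001, -1.0]]
force: [-0.1, 0.6, 0.8]
opening: 0.321
grasp_force: 30.0
```

Call:
drive_tool --deltas "20 0 0 35 0;20 0 0 80 0;20 -5 15 125 0;20 -15 55 165 -0.05;20 -25 100 196 -0.1;20 -35 145 196 -0.15;20 -45 190 196 -0.2;20 -55 235 196 -0.25;20 -65 280 196 -0.31;20 -75 325 196 -0.31;20 -80 370 196 -0.31;20 -82 404 196 -0.31"

```text
time_s: 4.8
position: [0.4295, 0.2078, 0.2193]
tcp_rot: [[0.998, 0.065, -0.001], [0.065, -0.998, 0.0], [-0.001, -0.0, -1.0]]
force: [0.3, 0.1, -2.0]
opening: 0.319
grasp_force: 30.0
```

Call:
drive_tool --deltas "20 0 0 0 0;20 0 0 0 0;20 0 0 0 0"

```text
time_s: 5.1
position: [0.4308, 0.2048, 0.2192]
tcp_rot: [[0.998, 0.063, -0.001], [0.063, -0.998, -0.001], [-0.001, 0.001, -1.0]]
force: [-1.1, -0.5, -1.8]
opening: 0.32
grasp_force: 30.0
```

Run:
```python
from h import *
s=bot.read_state();print(s['position'],s['time_s'],s['force'])
R=s['tcp_rot'];print(np.degrees(np.arctan2(R[1,0],R[0,0])))
m,im=snap("wrist","w3");_,t=snap("top","t3");_,sc=snap("scene","s3")
cv2.imwrite("pics/c3.png",np.hstack([im,]))
a=cv2.resize(t[150:270,150:260],None,fx=3.5,fy=3.5);b=cv2.resize(sc[130:250,260:400],None,fx=2.8,fy=2.8)
h=min(a.shape[0],b.shape[0]);cv2.imwrite("pics/st3.png",np.hstack([a[:h],b[:h]]));print(a.shape,b.shape)
```

```text
[0.4308089  0.20478886 0.21921561] 5.1 [-1.12870832 -0.46251659 -1.82635889]
3.6255472986073394
(420, 385, 3) (336, 392, 3)
```

View pics/w3.png

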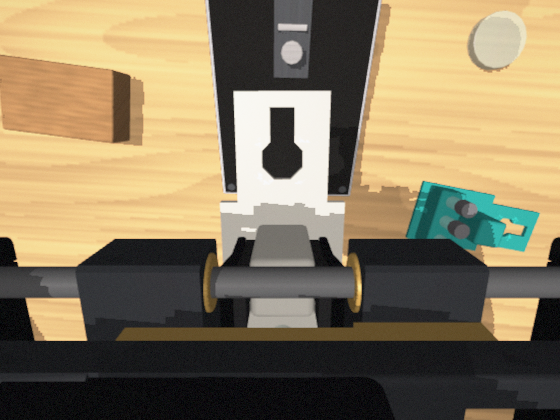

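The wrist view shows the stud head at (292,52), the latch bar at (292,27), the dock's lower corners at (226,191) and (350,194), and the held rack's plate end from (234,91) to (331,91). It is hanging level.

View pics/st3.png

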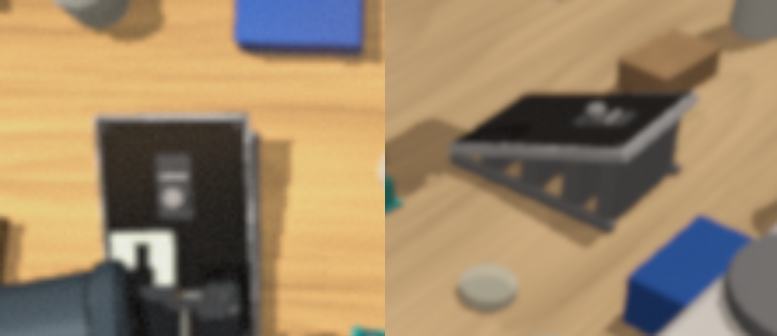

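The left crop (top camera) shows the stud at (172,198) and the dock's upper corners at (98,118) and (247,118). The right crop (scene) shows the stud head at (600,105), and dock corners at (453,150), (625,155), (693,97) and (525,95).

```bash
cat >> h.py <<'E'
def tri(obs):
    A=np.zeros((3,3));b=np.zeros(3);R=[]
    for m,u,v in obs:
        o,d=ray(m,u,v);d=d/np.linalg.norm(d);P=(np.eye(3)-np.outer(d,d))*m['fx']**2;A+=P;b+=P@o;R.append((o,d))
    x=np.linalg.solve(A,b);return x,[np.round(1000*np.linalg.norm((np.eye(3)-np.outer(d,d))@(x-o)),1) for o,d in R]
E
python3 - <<'E'
from h import *
w,t,s=[imaging.camera_model(n) for n in("wrist","top","scene")]
S=lambda x,y:(s,260+(x-385)/2.8,130+y/2.8)
T=lambda x,y:(t,150+x/3.5,150+y/3.5)
print("stud head",tri([(w,292,52),T(172,198),S(600,105)]),tri([(w,292,52),S(600,105)]))
print("UL",tri([T(98,118),S(693,95)]));print("UR",tri([T(247,118),S(625,152)]))
print("LR",tri([(w,350,194),S(453,149)]));print("LL",tri([(w,226,191),S(525,95)]))
for z in(.08,.09,.1):print(plane(w,292,52,z),plane(w,292,27,z),plane(t,199.1,206.6,z))
E
```

```text
stud head (array([0.55446998, 0.20552336, 0.08712158]), [np.float64(2.3), np.float64(3.2), np.float64(4.5)]) (array([0.55674022, 0.20537062, 0.0880238 ]), [np.float64(3.5), np.float64(2.6)])
UL (array([0.6220593 , 0.27321483, 0.09461864]), [np.float64(1.0), np.float64(1.1)])
UR (array([0.62769056, 0.14072213, 0.09482681]), [np.float64(3.2), np.float64(3.5)])
LR (array([0.42904793, 0.13001333, 0.01997382]), [np.float64(4.4), np.float64(3.3)])
LL (array([0.421413  , 0.26561106, 0.02146033]), [np.float64(1.2), np.float64(0.9)])
[0.55530928 0.20316143 0.08      ] [0.57410836 0.20447218 0.08      ] [0.55186872 0.20598086 0.08      ]
[0.55350707 0.20333948 0.09      ] [0.57168204 0.20460672 0.09      ] [0.55110361 0.2042723  0.09      ]
[0.55170486 0.20351753 0.1       ] [0.56925572 0.20474125 0.1       ] [0.5503385  0.20256373 0.1       ]
```

Call:
drive_tool --deltas "20 5 -3 -40 -0.01;20 9 -6 -80 -0.01;20 9 -6 -115 -0.01;20 9 -6 -129 -0.01;20 9 -6 -129 -0.01;20 9 -6 -129 -0.01;20 9 -6 -132 -0.01;20 9 -6 -135 -0.01;20 9 -6 -138 -0.01;20 9 -6 -140 -0.01;20 9 -6 -140 -0.01;20 9 -6 -140 -0.01"

```text
time_s: 6.45
position: [0.4391, 0.1997, 0.0796]
tcp_rot: [[0.999, 0.054, -0.001], [0.054, -0.999, -0.0], [-0.001, 0.0, -1.0]]
force: [-3.6, -0.6, 2.0]
opening: 0.322
grasp_force: 30.0
```

Call:
drive_tool --deltas "20 0 0 -1 0;20 0 0 -2 0;20 0 0 -3 0;20 0 0 -4 0;20 0 0 -5 0;20 0 0 -6 0;20 0 0 -7 0;20 0 0 -8 0;20 0 0 -9 0;20 0 0 -10 0"

```text
time_s: 7.45
position: [0.4368, 0.1994, 0.0689]
tcp_rot: [[0.999, 0.054, -0.007], [0.054, -0.999, -0.001], [-0.007, 0.001, -1.0]]
force: [-6.9, 1.0, 3.3]
opening: 0.32
grasp_force: 30.0
```

Call:
drive_tool --deltas "20 0 0 -1 0;20 0 0 -2 0;20 0 0 -3 0;20 0 0 -4 0;20 0 0 -5 0;20 0 0 -6 0;20 0 0 -7 0;20 0 0 -8 0;20 0 0 -9 0;20 0 0 -10 0"

```text
time_s: 8.45
position: [0.4383, 0.1994, 0.0591]
tcp_rot: [[0.999, 0.054, -0.004], [0.054, -0.999, -0.001], [-0.004, 0.0, -1.0]]
force: [-4.5, 0.2, 1.6]
opening: 0.321
grasp_force: 30.0
```

Call:
drive_tool --deltas "20 0 0 -1 0;20 0 0 -2 0;20 0 0 -3 0;20 0 0 -4 0;20 0 0 -5 0;20 0 0 -5 0"

```text
time_s: 9.05
position: [0.4396, 0.1997, 0.0562]
tcp_rot: [[0.999, 0.054, -0.0], [0.054, -0.999, -0.0], [-0.0, 0.0, -1.0]]
force: [-7.6, -0.9, 17.7]
opening: 0.317
grasp_force: 30.0
```

Call:
drive_tool --deltas "20 -2 0 5 0;20 -6 0 15 0;20 -8 0 28 0;20 -4 0 40 0;20 20 1 50 0;20 40 2 58 0;20 48 2 62 0;20 48 2 62 0;20 48 2 62 0;20 48 2 62 0"

```text
time_s: 10.05
position: [0.4859, 0.2015, 0.1159]
tcp_rot: [[0.999, 0.054, -0.003], [0.054, -0.999, -0.001], [-0.003, 0.0, -1.0]]
force: [-0.5, -0.4, -1.8]
opening: 0.317
grasp_force: 30.0
```

Run:
```python
from h import *
s=bot.read_state();print(s['position'],s['time_s'],s['force'])
R=s['tcp_rot'];print(np.degrees(np.arctan2(R[1,0],R[0,0])))
m,im=snap("wrist","w4")
```

```text
[0.48591681 0.20146155 0.11590207] 10.05 [-0.51253752 -0.38537232 -1.83884897]
3.0957362304827933
```

View pics/w4.png

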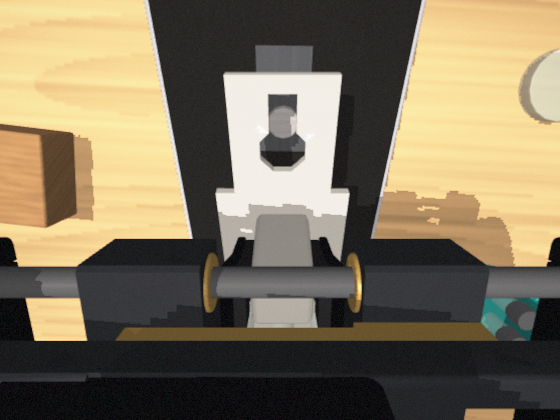

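The rack is now tilted about 20 degrees. The stud head shows through the keyhole at (284,122), the large end's centre is at (282,145), the plate end runs from (224,73) to (341,73), and the shoulder is at row 188.

Run:
```python
from h import *
m=imaging.camera_model("wrist");s=bot.read_state();p=s['position']
yaw=np.radians(3.1);th=np.radians(20)
ux=np.array([np.cos(yaw)*np.cos(th),np.sin(yaw)*np.cos(th),np.sin(th)]);n=np.array([-np.cos(yaw)*np.sin(th),-np.sin(yaw)*np.sin(th),np.cos(th)])
y=np.array([-np.sin(yaw),np.cos(yaw),0])
g=p+[0,0,.019]
print("pred key",proj(m,g+.05*ux-.0395*n),"end",proj(m,g+.085*ux-.037*n+.025*y),proj(m,g+.085*ux-.037*n-.025*y),"sh",proj(m,g+.026*ux-.037*n+.035*y))
P=np.array([.454,.199,.0358])+.013*n
o,d=ray(m,284,122);h=o+d*((P-o)@n)/(d@n);b=h-.013*n
print("head",h,"base",b)
k=g+.05*ux-.042*n
D=b-k;print("move to seat: along",D@ux,"lat",D@y,"norm",D@n,"world",D)
# from image keyhole
o2,d2=ray(m,282,145);q=g-.0395*n;k2=o2+d2*((q-o2)@n)/(d2@n)-.0025*n;D=b-k2;print("img",D@ux,D@y,D@n,D)
```

```text
pred key [281.02014136 139.29504004] end [220.38481986  62.42539854] [341.42901849  62.45589425] sh [213.05596542 184.92476177]
head [0.55433455 0.20355318 0.08618928] base [0.55877431 0.20379363 0.07397328]
move to seat: along -0.0025761873950690267 lat -0.0016207809008959477 norm -0.040117567042840065 world [ 0.01137131 -0.00100731 -0.03857929]
img 0.00037737849780669283 -0.0011491918721447645 -0.040117567042840044 [ 0.01411719 -0.00038632 -0.03756911]
```

Run:
```python
from h import *
im=cv2.imread("pics/w4.png");g=cv2.cvtColor(im,cv2.COLOR_BGR2GRAY).astype(int)
for r in(80,100,120,150,170,180,186,190,194,198):
    k=np.where(g[r,195:370]>110)[0]+195;print(r,k.min(),k.max())
c=g[60:82,250];print(c, g[180:196,222],g[180:196,343])
for r in range(90,172,6):
    k=np.where(g[r,250:320]<140)[0]+250;print(r,(k.min(),k.max()) if len(k) else None,end=' ')
```

```text
80 224 341
100 225 339
120 227 337
150 230 334
170 232 332
180 233 331
186 234 331
190 216 348
194 215 349
198 216 348
[ 37  43  38  41  41  44  38  41  42  35  34  72 136 178 201 231 238 239
 238 238 239 238] [ 41  41  36  37  42  40  40  72 138 181 182 182 195 225 239 240] [ 30  27  30  33  37  25  28  46 119 183 180 182 187 218 238 239]
90 None 96 (np.int64(268), np.int64(296)) 102 (np.int64(268), np.int64(296)) 108 (np.int64(269), np.int64(296)) 114 (np.int64(269), np.int64(293)) 120 (np.int64(269), np.int64(269)) 126 (np.int64(269), np.int64(269)) 132 (np.int64(269), np.int64(295)) 138 (np.int64(264), np.int64(300)) 144 (np.int64(260), np.int64(304)) 150 (np.int64(260), np.int64(304)) 156 (np.int64(261), np.int64(302)) 162 (np.int64(268), np.int64(296)) 168 None
```

Call:
drive_tool --deltas "20 3 -1 -1 0;20 6 -1 -10 0;20 9 -1 -17 0;20 11 -1 -22 0;20 11 -1 -22 0;20 11 -1 -22 0;20 11 -1 -22 0"

```text
time_s: 10.8
position: [0.499, 0.2007, 0.0946]
tcp_rot: [[0.999, 0.054, 0.0], [0.054, -0.999, 0.0], [0.0, -0.0, -1.0]]
force: [0.3, 0.2, -2.9]
opening: 0.318
grasp_force: 30.0
```

Run:
```python
from h import *
s=bot.read_state();print(s['position'],s['time_s'],s['force'])
m,im=snap("wrist","w5")
cv2.imwrite("pics/w5c.png",cv2.resize(im[40:220,190:380],None,fx=3,fy=3,interpolation=cv2.INTER_CUBIC))
```

```text
[0.49900307 0.20066535 0.09460536] 10.8 [ 0.30216357  0.17430462 -2.87112729]
```

View pics/w5c.png

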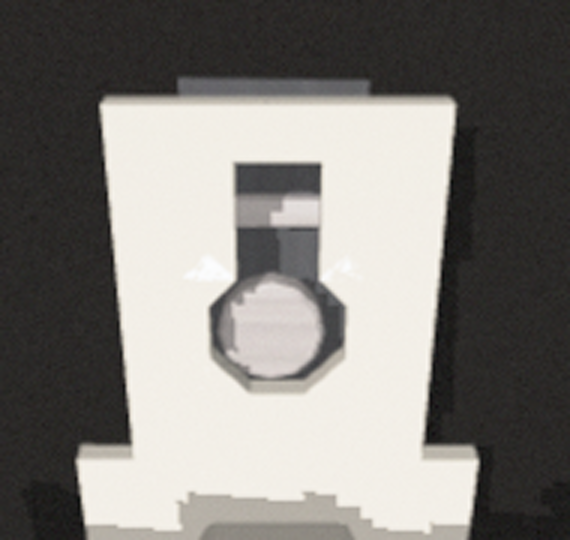

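The head is at crop (270,325) and the keyhole's large end at (277,330), so the rack needs about 1 mm to +y. Allowing for the slanted view, it also needs about 2.5 mm down the slope.

Call:
drive_tool --deltas "20 -2 1 -1 0;20 -2 1 -1 0;20 -2 1 -2 0;20 -1 1 -4 0;20 -1 1 -5 0;20 0 1 -6 0;20 0 1 -7 0;20 0.5 1 -8 0;20 0.5 1 -8 0"

```text
time_s: 11.75
position: [0.4995, 0.2016, 0.0864]
tcp_rot: [[0.999, 0.054, -0.0], [0.054, -0.999, -0.0], [-0.0, 0.0, -1.0]]
force: [-1.0, -0.1, -2.9]
opening: 0.322
grasp_force: 30.0
```

Call:
drive_tool --deltas "20 0.3 0 -1 0;20 0.7 0 -2 0;20 1 0 -3 0;20 1.5 0 -4 0;20 1.8 0 -5 0;20 1.8 0 -5 0"

```text
time_s: 12.35
position: [0.5012, 0.2017, 0.0815]
tcp_rot: [[0.999, 0.054, -0.0], [0.054, -0.999, 0.0], [-0.0, -0.0, -1.0]]
force: [-0.4, 0.4, -1.1]
opening: 0.32
grasp_force: 30.0
```

Call:
drive_tool --deltas "20 0.3 0 -1 0;20 0.7 0 -2 0;20 1 0 -3 0;20 1 0 -3 0"

```text
time_s: 12.75
position: [0.502, 0.2017, 0.079]
tcp_rot: [[0.999, 0.054, -0.0], [0.054, -0.999, -0.0], [-0.0, 0.0, -1.0]]
force: [-2.9, 1.0, 3.6]
opening: 0.322
grasp_force: 30.0
```

Call:
drive_tool --deltas "20 0 0 -0.5 0;20 0 0 -1 0;20 0 0 -1.5 0;20 0 0 -1.5 0;20 0 0 -1.5 0"

```text
time_s: 13.25
position: [0.5021, 0.2018, 0.0789]
tcp_rot: [[0.999, 0.054, 0.0], [0.054, -0.999, -0.0], [0.0, 0.0, -1.0]]
force: [-4.7, 0.8, 14.7]
opening: 0.318
grasp_force: 30.0
```

Run:
```python
from h import *
s=bot.read_state();print(s['position'],s['time_s'],s['force'])
m,im=snap("wrist","w6");g=cv2.cvtColor(im,cv2.COLOR_BGR2GRAY).astype(int)
k=np.where(g[80,195:370]>110)[0]+195;print(k.min(),k.max());k=np.where(g[196,195:370]>110)[0]+195;print(k.min(),k.max())
print(g[60:90,240],g[176:200,222])
cv2.imwrite("pics/w6c.png",cv2.resize(im[40:220,190:380],None,fx=3,fy=3,interpolation=cv2.INTER_CUBIC))
```

```text
[0.50205404 0.20178642 0.07893564] 13.25 [-4.67895838  0.83704491 14.70051264]
224 341
216 349
[ 39  40  41  38  42  39  41  41  37  38  37  72 137 182 207 237 238 240
 239 238 238 238 238 237 238 238 239 238 238 238] [ 39  47  42  39  39  42  36  37  41  43  39  53 123 181 182 182 195 227
 239 239 239 240 239 238]
```

View pics/w6c.png

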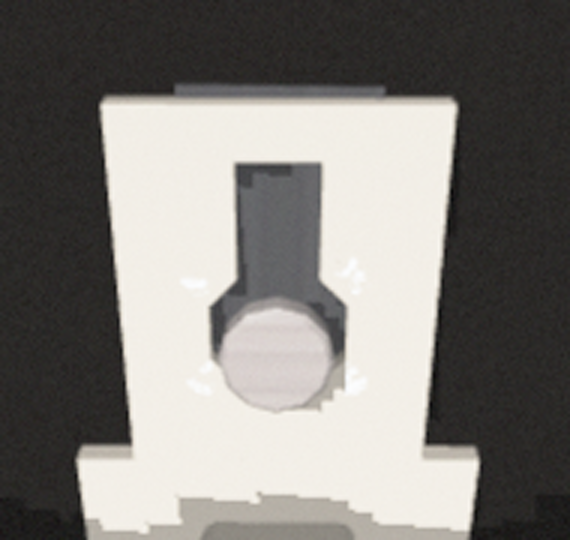

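Call:
drive_tool --deltas "20 0 0 0.5 0;20 -1 0 0.2 0;20 -2 -0.1 -0.2 0;20 -3 -0.2 -0.6 0;20 -4 -0.2 -1 0;20 -5 -0.3 -1.3 0;20 -6 -0.3 -1.7 0;20 -7 -0.4 -2 0;20 -8 -0.4 -2.4 0;20 -8 -0.4 -2.4 0"

```text
time_s: 14.3
position: [0.5008, 0.2019, 0.0784]
tcp_rot: [[0.998, 0.054, 0.015], [0.054, -0.999, 0.002], [0.015, -0.001, -1.0]]
force: [2.5, -0.5, 17.1]
opening: 0.321
grasp_force: 30.0
```

Call:
drive_tool --deltas "20 0 0 0.4 0;20 0 0 0.8 0;20 0 0 1.2 0;20 0 0 1.2 0"

```text
time_s: 14.7
position: [0.4962, 0.2015, 0.0768]
tcp_rot: [[0.999, 0.054, 0.004], [0.054, -0.999, 0.001], [0.004, -0.0, -1.0]]
force: [1.3, 0.7, 7.2]
opening: 0.324
grasp_force: 30.0
```

Call:
drive_tool --deltas "20 -1 0 -0.3 0;20 -2 -0.1 -0.7 0;20 -3 -0.2 -1 0;20 -4 -0.2 -1.4 0;20 -5 -0.3 -1.8 0;20 -6 -0.3 -2.2 0;20 -7 -0.4 -2.5 0;20 -8 -0.4 -2.9 0;20 -8 -0.4 -2.9 0"

```text
time_s: 15.6
position: [0.489, 0.2011, 0.0741]
tcp_rot: [[0.999, 0.054, 0.006], [0.054, -0.999, 0.001], [0.006, -0.0, -1.0]]
force: [0.9, -0.0, 7.8]
opening: 0.32
grasp_force: 30.0
```

Call:
drive_tool --deltas "20 -1 0 -0.3 0;20 -2 -0.1 -0.7 0;20 -3 -0.2 -1.1 0;20 -4 -0.2 -1.4 0;20 -5 -0.3 -1.8 0;20 -5 -0.3 -1.8 0"

```text
time_s: 16.2
position: [0.4841, 0.2009, 0.0723]
tcp_rot: [[0.999, 0.054, 0.006], [0.054, -0.999, 0.001], [0.006, -0.0, -1.0]]
force: [2.5, 1.2, 8.7]
opening: 0.32
grasp_force: 30.0
```

Call:
drive_tool --deltas "20 -1 0 -0.3 0;20 -2 -0.1 -0.7 0;20 -3 -0.2 -1.1 0;20 -4 -0.2 -1.4 0;20 -4 -0.2 -1.4 0"

```text
time_s: 16.7
position: [0.48, 0.2006, 0.0708]
tcp_rot: [[0.999, 0.054, 0.006], [0.054, -0.999, 0.001], [0.006, -0.0, -1.0]]
force: [2.3, -0.1, 8.1]
opening: 0.319
grasp_force: 30.0
```

Call:
drive_tool --deltas "20 -1 0 -0.3 0;20 -2 -0.1 -0.7 0;20 -3 -0.2 -1 0;20 -3 -0.2 -1 0"

```text
time_s: 17.1
position: [0.4799, 0.2007, 0.0708]
tcp_rot: [[0.998, 0.054, 0.012], [0.054, -0.999, 0.001], [0.012, -0.001, -1.0]]
force: [4.7, 0.1, 10.1]
opening: 0.318
grasp_force: 30.0
```

Run:
```python
from h import *
s=bot.read_state();print(s['position'],s['time_s'],s['force'])
m,im=snap("wrist","w7")
cv2.imwrite("pics/w7c.png",cv2.resize(im[40:220,190:380],None,fx=3,fy=3,interpolation=cv2.INTER_CUBIC))
```

```text
[0.47993737 0.20065296 0.07081933] 17.1 [ 4.6999815   0.08766796 10.11121083]
```

View pics/w7c.png

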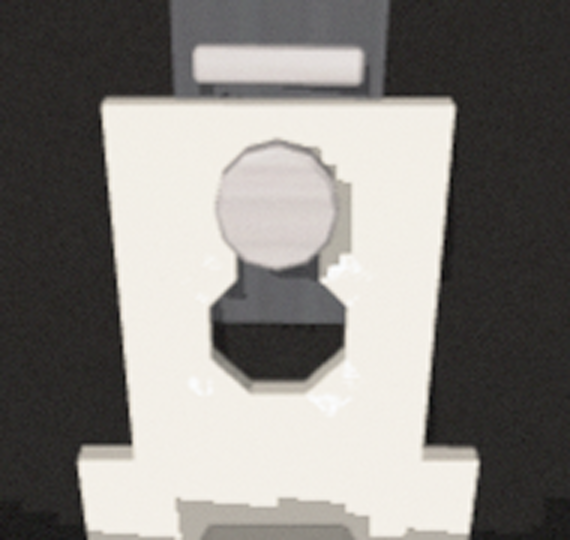

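The plate has passed the latch bar, which is up at (278,65). The stud head at (277,205) is at the slot's end, and the tool has stopped moving. I'll relax and release.

Call:
drive_tool --deltas "20 1 0 0 0;20 2 0 0.2 0;20 2 0 0.3 0;50 2 0 0.3 0;87 2 0 0.3 0;87 2 0 0.3 0;87 2 0 0.3 0;87 2 0 0.3 0;87 2 0 0.3 0;87 2 0 0.3 0;87 2 0 0.3 0;87 2 0 0.3 0"

```text
time_s: 18.35
position: [0.4763, 0.2001, 0.0691]
tcp_rot: [[0.999, 0.054, 0.0], [0.054, -0.999, 0.0], [0.0, 0.0, -1.0]]
force: [0.1, -0.6, 0.4]
opening: 0.983
grasp_force: 0.0
```

Call:
drive_tool --deltas "87 0 0 5 0;87 0 0 20 0;87 0 0 50 0;87 0 0 90 0;87 0 0 130 0;87 0 0 130 0;87 0 0 130 0;87 0 0 130 0"

```text
time_s: 19.15
position: [0.4752, 0.1999, 0.1983]
tcp_rot: [[0.999, 0.054, -0.002], [0.054, -0.999, -0.0], [-0.002, 0.0, -1.0]]
force: [0.7, 0.5, 0.3]
opening: 1.0
grasp_force: 0.0
```

Run:
```python
from h import *
s=bot.read_state();print(s['position'],s['time_s'],s['force'],s['opening'],s['grasp_force'])
m,im=snap("wrist","w8");g=cv2.cvtColor(im,cv2.COLOR_BGR2GRAY)
# rack & stud: bright blobs over the dock
k=(g>150).astype(np.uint8);k[:,:200]=0;k[:,360:]=0;k[235:]=0
c,_=cv2.findContours(k,cv2.RETR_LIST,2)
for x in c:
    if cv2.contourArea(x)>40: print(cv2.contourArea(x),cv2.boundingRect(x))
# expected pixels, rack flat with grip at previous measured place
yaw=np.radians(3.1);th=np.radians(20);ux=np.array([np.cos(yaw)*np.cos(th),np.sin(yaw)*np.cos(th),np.sin(th)]);n=np.array([-np.sin(th)*np.cos(yaw),-np.sin(th)*np.sin(yaw),np.cos(th)]);y=np.array([-np.sin(yaw),np.cos(yaw),0])
G=np.array([.4799-.004,.2005,.0898])
for a,l in((.085,.025),(.085,-.025),(.026,.035),(.026,-.035)):print(proj(m,G+a*ux-.037*n+l*y).round(1))
```

```text
[0.47523162 0.1999482  0.19827138] 19.15 [0.71322948 0.48507936 0.25278798] 0.9997890512170873 0.0
695.0 (266, 200, 31, 27)
94.0 (350, 131, 10, 64)
571.0 (268, 113, 28, 30)
1028.0 (200, 106, 17, 129)
7891.0 (243, 88, 78, 147)
144.0 (267, 79, 30, 6)
277.0 (200, 0, 160, 4)
[248.6  87.8]
[312.4  87.8]
[241.1 156.2]
[320.2 156.2]
```

The rack stayed where expected, with its plate end at row 88. The latch bar is clear above it at (282,82), and the gripper is free.

```bash
python3 -c "
from rig import bot
print(bot.hand_in())"
```

```text
the job is handed in; nothing more can be done
None
```

I hung the white rack on the stud, slid it fully home with the latch up behind its upper edge, released it, and handed the job in at about 19 s; the hand-in returned no verdict.

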